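Load a glass sample on the viewing stage

TASK

Pull the weighted follower on the grey viewing stage back by its blue grip until it stays open by itself, and let go; then set the amber glass sample (not the green one) flat on the stage between the four side pins, putting it down rather than dropping it. Push the follower forward again so that it closes by itself and holds the sample squarely against the end stop, centred over the white window. Leave the green sample, the jar and the tin where they are.

Things in the scene. Friction and masses are not known exactly. Their poses are not given: they have to be found in the camera images.
- seat (a point): Where the sample belongs: centre of the white window, on the stage plate's top face, 12 mm above the bench. Axes are the stage's, y is the feed direction. Four steel side pins (10 mm diameter, 11 mm high, coned tops) stand at x = +-33 mm, y = +-15 mm from here: 56 mm free between them in x for the 50 mm sample. The face of the end stop is 25 mm from here at +y.
- stage: Fixed grey stage plate, 100 mm (x) by 210 mm (y) by 12 mm thick. Origin on the bench, 30 mm toward -y from the window's centre; the plate reaches 85 mm toward +y and 125 mm toward -y from it. A red basket and a low black fixture stand near. On it: the aluminium end stop at the +y end (44 mm wide, 11 mm high), four side pins, the follower at the -y end between two guide rails 8 mm high, and a red ball weight on a lever at x = +44 mm, y = -75 mm, up to 70 mm above the bench.
- follower_grip (a point): Centre of the follower's upright blue grip: 12 mm thick along the stage's y, 30 mm along x, 30 mm high; 50 mm above the bench; axes as the stage's. The follower's front face (44 mm wide, 13 mm high) is 60 mm from here at +y. Pinch the grip from above with the fingers closing along y. The carriage below it tops out 22 mm above the bench.
- follower (a joint): Follower's travel in m: 0 forward (start; 38 mm to the end stop), 0.050 fully back (88 mm to the stop); it grows toward the stage's -y. A weight linked to it tumbles over centre at 0.030: beyond that it pushes the follower back (3 N), so it stays open; below, forward (3 to 4 N, damped), so it closes by itself. With a sample held against the stop it reads 0.012.
- amber_mid (a point): The amber sample: loose aluminium carrier 50 x 50 x 8 mm with an amber glass disc and a bridge handle with an orange bar, 44 mm high, about 80 g. This point is its centre, 22 mm above its underside. The bar is 10 mm thick (x), 48 mm long (y), 12 mm high, its centre 16 mm above this point: grasp it there, across x. It starts on the bench; on the stage any square orientation will do.
- amber: The same amber carrier; origin at the centre of its underside.
- green_mid (a point): The green sample: same carrier with a green disc and green bar; leave it alone. This point is its centre, 22 mm above its underside.
- jar: Amber jar with a black screw lid, 58 mm in diameter, 70 mm high; origin at the centre of its underside. Leave it alone.
- tin: Open round tin of ornament caps, 70 mm in diameter, 32 mm high, at the back left; origin at the centre of its underside. Leave it alone.

How it is judged:
On the way, in this order (a step that is already met when the one before it is completed fails the run):
1. the follower is pulled back past 40 mm and stays there, let go (value of joint follower above 0.04 m and contact force between the fingers and anything else below 0.05 N), for 0.2 s.
2. with the follower still back, the amber sample stands flat on the plate between the side pins, let go (value of joint follower above 0.04 m and z of amber_mid in the frame of seat between 0.019 and 0.0245 m and x of amber_mid in the frame of seat between -0.004 and 0.004 m and y of amber_mid in the frame of seat between -0.04 and 0.002 m and contact force between the fingers and amber below 0.05 N), for 0.2 s.
At the end, for the whole second after the job is handed in: The amber sample is flat on the stage between the pins, within 4 mm of the window centre across the feed and 2.5 mm along it, square within 0.07 rad (any of four ways), upright within 0.04 rad, at rest, let go; the follower is closed on it (0.0095 to 0.0145) (value of joint follower between 0.0095 and 0.0145 m and z of amber_mid in the frame of seat between 0.019 and 0.0245 m and x of amber_mid in the frame of seat between -0.004 and 0.004 m and y of amber_mid in the frame of seat between -0.0025 and 0.0025 m and angle between amber_mid's own z axis and vertical below 0.04 rad and (angle between the x axis of amber_mid and the x axis of seat, either way round below 0.07 rad or angle between the x axis of amber_mid and the y axis of seat, either way round below 0.07 rad) and linear speed of amber below 0.01 m/s and contact force between the fingers and amber below 0.05 N); the robot touches nothing.
It fails at once if the amber sample is let go more than 12 mm above the plate (height (world z) of amber_mid above 0.046 m and contact force between the fingers and amber below 0.05 N).
It fails at once if the green sample is moved by more than 20 mm (distance of green_mid from where it was at the start of the episode above 0.02 m).
It fails at once if the jar is moved by more than 20 mm (distance of jar from where it was at the start of the episode above 0.02 m).
It fails at once if the tin is moved by more than 20 mm (distance of tin from where it was at the start of the episode above 0.02 m).
It also fails if it takes over 64 s, if anything falls off the work surface, if the arm or the gripper's body presses on something with over 40 N, if the wrist force passes 120 N, or if a joint passes its speed limit or range.

ROBOT

A 6-joint arm with a two-finger parallel gripper is mounted at the origin on a cart in front of the work surface, level with it; the furniture and walls round the work are solid. World frame = base frame: x ahead of the robot, y to its left, z up, the work surface at z = 0. Lengths are in m, angles in rad, forces in N, time in s.
With the tool pointing down it reaches from about 0.4 to 0.825 m from the base axis. Payload 7 kg.
Tool frame: the origin (TCP) lies midway between the tips of the shut fingers; the grasp point (between the pads) lies 19 mm behind it; z points along the fingers, y is the line along which they close (so a half turn about z gives the same grasp; the last joint's range is limited). The gripper opens to 88 mm and grips with 3 to 60 N. Pads are 19 mm wide; open, the fingers measure 130 mm over their backs; the gripper's body (78 mm by 193 mm) begins 47 mm behind the grasp point.
Start: joints at [1.452, 0.359, 0.012, 0, -1.224, -0.288], TCP at [0.267, 0.62, 0.227] pointing down, gripper open.
Joint ranges: [-3.07, 3.07], [-1.43, 2.12], [-1.02, 1.25], [-3.03, 1.67], [-3.05, -0], [-3.03, 3.03]. Speed limits (rad/s): [2.39, 2.39, 3.01, 3.14, 3.14, 3.14].

INTERFACE

Orientations are given as a unit quaternion [w, x, y, z].
In Python, from station import arm gives the robot as it stands.
- The arm moves only by the tool jog_arm, never from a script. Its argument "deltas" is a list of rows, each an object with "delta_rot": the turn, a rotation vector about the world's x, y, z normalised to -1 to 1, where 1 is 90 degrees, a list of three; "xyz": the shift along the world's x, y, z normalised to -1 to 1, where 1 is 0.8 m, a list of three; "fingers": the gripper's target within -1 to 1 (shut at 1, half-way at 0, fully open at -1). In form: [{"delta_rot": [wx, wy, wz], "xyz": [x, y, z], "fingers": fingers}, ...]. A call has 1 to 10 rows; each row is the pose to reach, as a shift and turn from the pose commanded when the call began; what a row does not reach only later rows make up. A row lasts 1/10 s, in which the tool goes at most 50 mm and 8.59 degrees, less where a joint would pass 70% of its speed; a pose out of reach is approached as far as the arm can. A call with a number of a shift or a turn outside -1 to 1 is refused whole. A call with a gripper value outside its range is refused whole. The fingers move at their own pace and stop on an object; "grip_force" is the grip in N (left out, the last holds). Time passes only in rows, so rows that repeat a pose let the fingers close. It gives the time, the measured TCP pose, the force, the opening and the grip force at its end, in the units of the state.
- arm.get_obs(): the state, without advancing time (a new reading comes with each control period).
- arm.grab_frame(name): name is "side" or "top"; returns the picture (400x640x3 uint8, red, green, blue); there is no depth.
- arm.get_calibration(name): a dict with "fx", "fy", "cx", "cy" (pixels), "camera_from_world" (4x4, takes a point from world to camera coordinates). Camera axes: x right, y up, looking along -z (the intrinsics and any distortion apply to the point x, -y, -z); pixel columns grow to the right and rows downward; lengths in m; the calibration is good to about 2 mm. A picture is of the moment at which its call begins. get_calibration takes no time and is no camera call.
- arm.hand_in(): hands the job in; it is judged then, once.
The state is a dict: "t": time; "joint_pos": joint angles; "qvel": joint speeds; "joint_efforts": joint torques, N m; "tcp_pos": TCP position; "eef_rot": TCP orientation; "force": force on the tool from outside, world axes, zero at the start; "torque": the same for the moment, N m; "finger_gap": finger opening in m; "finger_force": force on a finger pad.
Only numpy, scipy, OpenCV 4.12 (cv2) and the standard library are available. Lean on these libraries where they do the work, as an engineer would, in place of code of your own. Each camera call takes 0.05 s, during which the arm holds its last target. There are 200 camera calls.

## Working session

There is one attempt and no reset: what is moved stays moved. The work goes in short steps, Python scripts to look and compute and a tool call to move; the robot and the scene stay as the last step left them, time stands still between calls to the robot, and variables do not carry over. Pictures are saved under pics/ and viewed, at most 10 in all, crops included, and the job is handed in when it is done.

Besides the shell and the picture viewer there is one more tool, called after "Emit:" as name(argument=value, ...) on one line, values as JSON. jog_arm: Moves the arm, as the interface text tells. Scaled input: -1 to 1 covers 0.8 m each way for a shift and 90 degrees each way for a turn. Its arguments: {"type":"object","properties":{"deltas":{"type":"array","items":{"type":"object","properties":{"delta_rot":{"type":"array","items":{"type":"number","minimum":-1,"maximum":1}},"xyz":{"type":"array","items":{"type":"number","minimum":-1,"maximum":1}},"fingers":{"type":"number"}}}},"grip_force":{"type":"number"}},"required":["deltas"]}

```bash
mkdir -p pics
cat > h.py <<'E'
import numpy as np, cv2
from station import arm
def grab(n,f):
    im=np.array(arm.grab_frame(n)); cv2.imwrite('pics/'+f+'.png',im[:,:,::-1]); return im
def ray(n,u,v,z):
    c=arm.get_calibration(n); T=np.array(c['camera_from_world']); R=T[:3,:3]
    d=R.T@np.array([(u-c['cx'])/c['fx'],-(v-c['cy'])/c['fy'],-1]); o=-R.T@T[:3,3]
    return o+d*(z-o[2])/d[2]
def proj(n,p):
    c=arm.get_calibration(n); q=np.array(c['camera_from_world'])@np.append(p,1)
    return c['cx']+c['fx']*q[0]/-q[2], c['cy']-c['fy']*q[1]/-q[2]
E
python3 - <<'E'
from h import *
grab('top','t0');grab('side','s0')
for n in('top','side'):
    c=arm.get_calibration(n);print(c.keys(),c['fx'],c['cx'],c['cy']);T=np.array(c['camera_from_world']);print(np.round(T,3).tolist(), -T[:3,:3].T@T[:3,3])
print(arm.get_obs())
E
```

```text
dict_keys(['fx', 'fy', 'cx', 'cy', 'camera_from_world']) 430.0101027135266 323.48267298097124 196.6396114162466
[[-0.043, -0.999, 0.004, 0.027], [0.977, -0.041, 0.211, -0.566], [-0.21, 0.013, 0.978, -1.169], [0.0, 0.0, 0.0, 1.0]] [0.30772042 0.01936669 1.26204157]
dict_keys(['fx', 'fy', 'cx', 'cy', 'camera_from_world']) 401.2633806311231 317.67418133794826 202.82685887156313
[[0.891, -0.454, -0.004, -0.48], [0.249, 0.479, 0.842, -0.177], [-0.38, -0.751, 0.54, -1.035], [0.0, 0.0, 0.0, 1.0]] [ 0.07846547 -0.91074614  0.70566586]
{'t': 0.1, 'joint_pos': array([ 1.45207749e+00,  3.59314758e-01,  1.11659095e-02, -2.72789029e-04,
       -1.22411032e+00, -2.88094680e-01]), 'qvel': array([-0.00036331, -0.00239388,  0.00328916, -0.0004687 ,  0.00020596,
        0.00015795]), 'joint_efforts': array([-1.65224534e-03, -5.84161556e+01,  2.93751276e+01,  7.01545089e+00,
        1.02297086e-02, -4.03085846e-05]), 'tcp_pos': array([0.26695578, 0.61950043, 0.22572987]), 'eef_rot': array([ 7.39649710e-04,  9.79374422e-01, -2.02052444e-01, -6.59173327e-05]), 'force': array([-0.51458442, -0.0324791 ,  0.12806646]), 'torque': array([-0.05903046, -0.04487725, -0.00921364]), 'finger_force': 0.0, 'finger_gap': 0.08782612301263429}
```

View pics/t0.png

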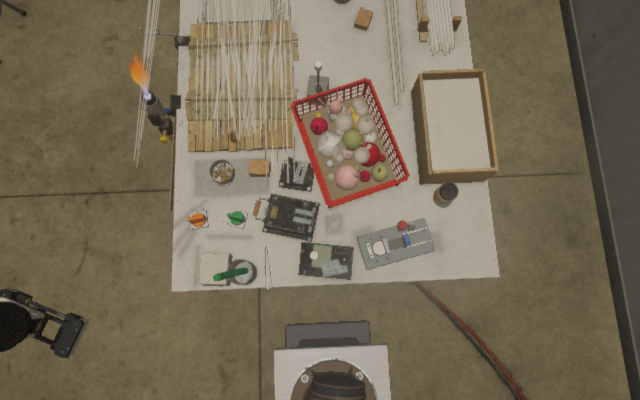

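View pics/s0.png

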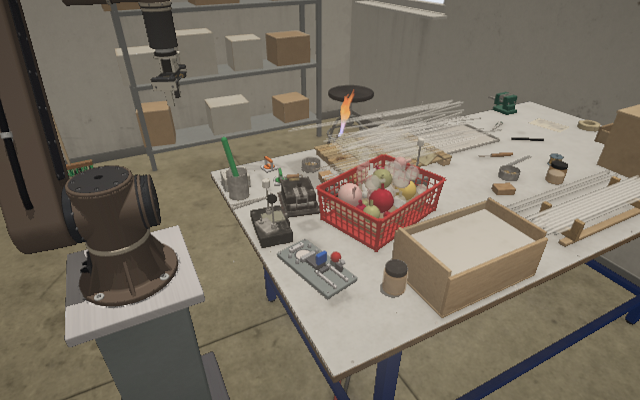

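The top view shows the amber sample at about (198,217), green at (236,217), the stage at about (395,243) with the blue grip at (406,240), the window at (378,247) and the ball at (403,225). Feed +y points image-left. Next I'll zoom in on these.

Run:
```python
from h import *
t=cv2.imread('pics/t0.png')
a=cv2.resize(t[205:285,350:450],None,fx=7,fy=7,interpolation=cv2.INTER_CUBIC)[:,:700]
cv2.imwrite('pics/c1.png',a)
b=cv2.resize(t[190:240,180:255],None,fx=8,fy=8,interpolation=cv2.INTER_CUBIC);cv2.imwrite('pics/c2.png',b)
for n,f in(('top','t0'),('side','s0')):
    im=cv2.imread(f'pics/{f}.png');hsv=cv2.cvtColor(im,cv2.COLOR_BGR2HSV)
    for name,lo,hi in(('blue',(105,120,40),(130,255,255)),('orange',(5,170,120),(16,255,255)),('green',(60,120,40),(85,255,255))):
        k,l,s,c=cv2.connectedComponentsWithStats(cv2.inRange(hsv,lo,hi))
        for i in range(1,k):
            if s[i,4]>12: print(n,name,s[i],c[i].round(1))
```

```text
top orange [129  56  13  22 180] [136.   67.8]
top orange [188 214  17  12 113] [197.1 219.2]
top green [232 213  11   6  43] [237.2 215.1]
top green [231 219  10   5  24] [235.2 221.4]
top green [214 275   7   5  27] [217. 277.]
side blue [317 251   9   6  29] [320.8 253.9]
side blue [ 474  260  166  140 1480] [593.9 317.7]
side green [222 138  16  38 114] [229.4 154.3]
side green [ 70 171   4   5  13] [ 71.4 173. ]
```

View pics/c1.png

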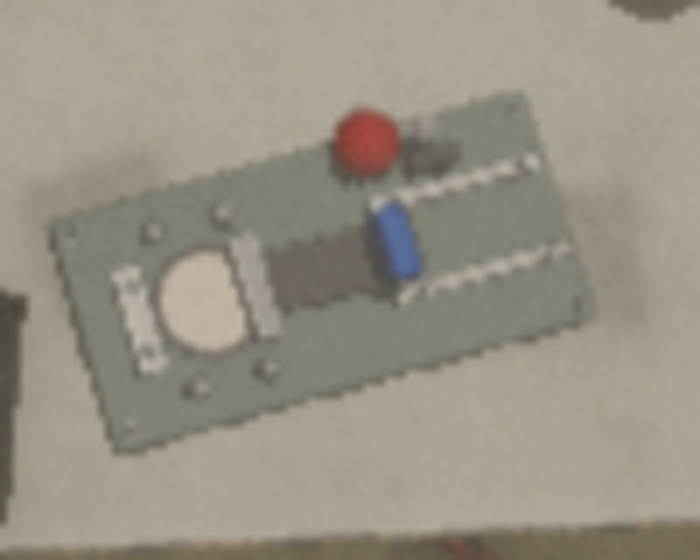

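View pics/c2.png

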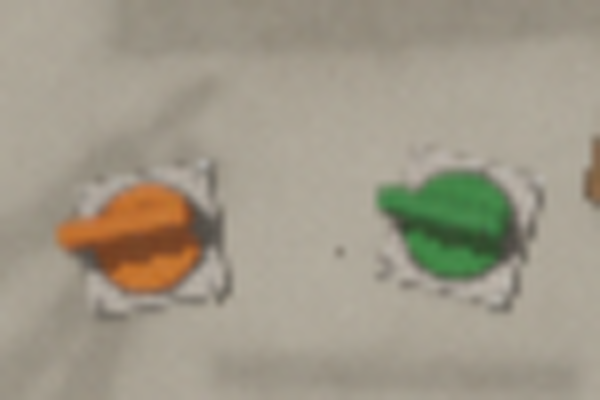

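The stage crop gives corners at (52,222), (118,452), (522,95) and (592,320). Pins are at (152,232), (221,214), (197,388) and (266,368), and the grip top is at about (394,240). In the sample crop, the amber bar runs from (60,238) to (190,212), and the carrier corners are near (82,185), (210,165), (222,300) and (98,315).

Run:
```python
from h import *
g=lambda u,v,z:ray('top',350+(u+.5)/7-.5,205+(v+.5)/7-.5,z)[:2]
a=lambda u,v,z:ray('top',180+(u+.5)/8-.5,190+(v+.5)/8-.5,z)[:2]
C=np.array([g(*p,.012) for p in((52,222),(118,452),(522,95),(592,320))])
P=np.array([g(*p,.022) for p in((152,232),(221,214),(197,388),(266,368))])
print('corners',C.round(4).tolist(),'centre',C.mean(0),'pins',P.mean(0))
yd=(C[0]+C[1]-C[2]-C[3])/2; print(np.linalg.norm(yd),'L'); yd/=np.linalg.norm(yd)
c=C.mean(0); print('ydir ang',np.degrees(np.arctan2(yd[1],yd[0])),'short side',np.degrees(np.arctan2(*(C[0]-C[1])[::-1])),np.degrees(np.arctan2(*(C[2]-C[3])[::-1])))
# plate: +85..-125 from window => centre at -20
print('seat from corners',c+20e-3*yd, 'window',g(212,300,.012))
print('grip',g(394,238,.065))
b=[a(60,238,.042),a(190,212,.042)];print('bar',b,np.mean(b,0),np.degrees(np.arctan2(*(b[0]-b[1])[::-1])))
A=np.array([a(*p,.008) for p in((82,185),(210,165),(222,300),(98,315))]);print('amber',A.mean(0),np.linalg.norm(A-np.roll(A,1,0),axis=1),[np.degrees(np.arctan2(*(A[i]-A[j])[::-1])) for i,j in((0,1),(3,2),(0,3),(1,2))])
print('side grip',ray('side',320.8,253.9,.065), 'proj',proj('side',[*g(394,238,.065),.055]))
o=arm.get_obs()['eef_rot'];from scipy.spatial.transform import Rotation as R
M=R.from_quat(np.roll(o,-1)).as_matrix();print('tool y',M[:,1],np.degrees(np.arctan2(M[1,1],M[0,1])))
```

```text
corners [[0.4543, -0.09], [0.3587, -0.1115], [0.4994, -0.2909], [0.4042, -0.3111]] centre [ 0.42917307 -0.20088105] pins [ 0.41827333 -0.15173969]
0.20529079080264148 L
ydir ang 102.74075857326241 short side 12.633381313543595 12.022739542740744
seat from corners [ 0.42476227 -0.18137349] window [ 0.41914152 -0.15440484]
grip [ 0.43593387 -0.22132786]
bar [array([0.52024194, 0.3964315 ]), array([0.52772492, 0.35010501])] [0.52398343 0.37326825] 99.17555920373394
amber [0.52360686 0.37274324] [0.04917688 0.04740622 0.05084628 0.04542163] [np.float64(96.69070346765946), np.float64(94.5736180907033), np.float64(8.1017421447927), np.float64(5.783974915072837)]
side grip [ 0.43047309 -0.23091915  0.065     ] proj (np.float64(320.97544012764683), np.float64(254.1380827199469))
tool y [-0.39576989 -0.91834853  0.00147543] -113.3140258757354
```

Emit:
jog_arm(deltas=[{"delta_rot":[0,0,-0.93],"xyz":[0.29,-0.525,0.075],"fingers":-1},{"delta_rot":[0,0,-0.93],"xyz":[0.29,-0.525,0.075],"fingers":-1},{"delta_rot":[0,0,-0.93],"xyz":[0.29,-0.525,0.075],"fingers":-1},{"delta_rot":[0,0,-0.93],"xyz":[0.29,-0.525,0.075],"fingers":-1},{"delta_rot":[0,0,-0.93],"xyz":[0.29,-0.525,0.075],"fingers":-1},{"delta_rot":[0,0,-0.93],"xyz":[0.29,-0.525,0.075],"fingers":-1},{"delta_rot":[0,0,-0.93],"xyz":[0.29,-0.525,0.075],"fingers":-1},{"delta_rot":[0,0,-0.93],"xyz":[0.29,-0.525,0.075],"fingers":-1},{"delta_rot":[0,0,-0.93],"xyz":[0.29,-0.525,0.075],"fingers":-1},{"delta_rot":[0,0,-0.93],"xyz":[0.29,-0.525,0.075],"fingers":-1}])

```text
t: 1.1
tcp_pos: [0.4998, 0.1972, 0.2869]
eef_rot: [0.0, -0.592, 0.806, -0.0]
force: [0.5, 1.2, -0.3]
finger_gap: 0.0879
finger_force: 0.0
```

Emit:
jog_arm(deltas=[{"delta_rot":[0,0,-0.667],"xyz":[-0.08,-0.525,-0.08],"fingers":0},{"delta_rot":[0,0,-0.667],"xyz":[-0.08,-0.525,-0.08],"fingers":0},{"delta_rot":[0,0,-0.667],"xyz":[-0.08,-0.525,-0.08],"fingers":0},{"delta_rot":[0,0,-0.667],"xyz":[-0.08,-0.525,-0.08],"fingers":0},{"delta_rot":[0,0,-0.667],"xyz":[-0.08,-0.525,-0.08],"fingers":0},{"delta_rot":[0,0,-0.667],"xyz":[-0.08,-0.525,-0.08],"fingers":0},{"delta_rot":[0,0,-0.667],"xyz":[-0.08,-0.525,-0.17],"fingers":0},{"delta_rot":[0,0,-0.667],"xyz":[-0.08,-0.525,-0.19],"fingers":0},{"delta_rot":[0,0,-0.667],"xyz":[-0.08,-0.525,-0.2],"fingers":0},{"delta_rot":[0,0,-0.667],"xyz":[-0.08,-0.525,-0.2],"fingers":0}])

```text
t: 2.1
tcp_pos: [0.4323, -0.2219, 0.1234]
eef_rot: [-0.002, -0.112, 0.994, 0.001]
force: [-0.8, 0.4, 0.8]
finger_gap: 0.0438
finger_force: 0.0
```

Run:
```python
from h import *
im=grab('side','s1')
cv2.imwrite('pics/c3.png',cv2.resize(im[190:310,260:380,::-1],None,fx=5,fy=5,interpolation=cv2.INTER_CUBIC))
o=arm.get_obs();print(o['tcp_pos'],o['eef_rot'],o['joint_pos'],o['finger_gap'])
```

```text
[ 0.43147933 -0.22239822  0.12171721] [-0.00336745 -0.11137516  0.99377218  0.00104787] [-7.04328055e-02  1.50399556e-01 -5.35693209e-01 -1.08185502e-03
 -8.91706876e-01 -1.27646626e+00] 0.04346480615036479
```

View pics/c3.png

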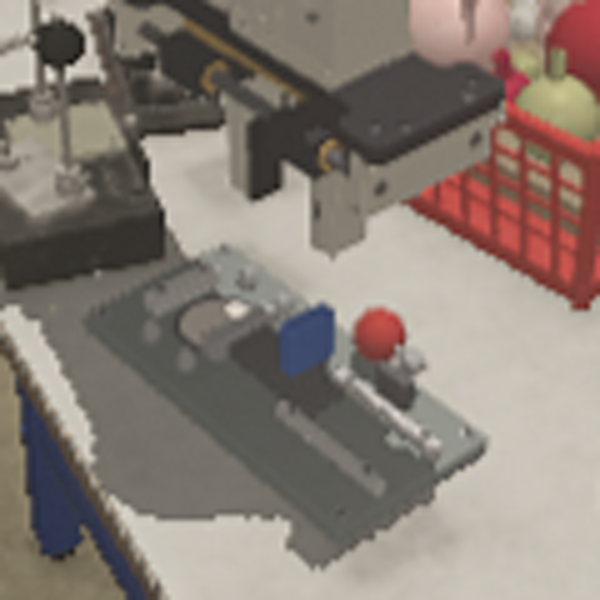

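The fingers (at crop (240,180) and (335,230)) straddle the blue grip at (307,340). The path down is clear of the ball at (380,333) and of the basket.

Emit:
jog_arm(deltas=[{"delta_rot":[0,0,0],"xyz":[0.002,0,-0.04],"fingers":0},{"delta_rot":[0,0,0],"xyz":[0.002,0,-0.08],"fingers":0},{"delta_rot":[0,0,0],"xyz":[0.002,0,-0.11],"fingers":0},{"delta_rot":[0,0,0],"xyz":[0.002,0,-0.11],"fingers":0},{"delta_rot":[0,0,0],"xyz":[0.002,0,-0.11],"fingers":1},{"delta_rot":[0,0,0],"xyz":[0.002,0,-0.11],"fingers":1},{"delta_rot":[0,0,0],"xyz":[0.002,0,-0.11],"fingers":1},{"delta_rot":[0,0,0],"xyz":[0.002,0,-0.11],"fingers":1}], grip_force=15)

```text
t: 2.95
tcp_pos: [0.4382, -0.2219, 0.0401]
eef_rot: [0.001, -0.114, 0.994, -0.002]
force: [3.2, -30.9, -10.9]
finger_gap: 0.0183
finger_force: 15.0
```

Emit:
jog_arm(deltas=[{"delta_rot":[0,0,0],"xyz":[0,0,0],"fingers":1}])

```text
t: 3.05
tcp_pos: [0.4385, -0.2231, 0.0401]
eef_rot: [0.001, -0.114, 0.993, -0.002]
force: [2.9, -30.7, -8.5]
finger_gap: 0.0165
finger_force: 15.0
```

Run:
```python
from h import *
im=grab('side','s2')
cv2.imwrite('pics/c4.png',cv2.resize(im[190:310,260:380,::-1],None,fx=5,fy=5,interpolation=cv2.INTER_CUBIC))
o=arm.get_obs();print(o['tcp_pos'],o['force'],o['torque'],o['finger_gap'],o['finger_force'])
```

```text
[ 0.438564   -0.22328863  0.04012341] [  1.48760883 -30.69438292  -8.79287837] [-10.83425093  -1.24643681  -0.06205753] 0.015786462700553405 14.999755918979645
```

View pics/c4.png

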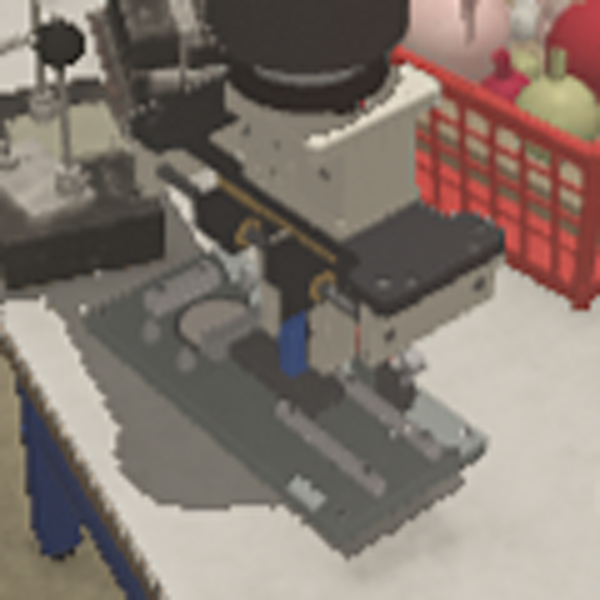

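The fingers have closed on the grip (crop (292,340)). Now I'll pull back along the stage's -y.

Emit:
jog_arm(deltas=[{"delta_rot":[0,0,0],"xyz":[0.002,-0.01,0],"fingers":1},{"delta_rot":[0,0,0],"xyz":[0.005,-0.022,0],"fingers":1},{"delta_rot":[0,0,0],"xyz":[0.008,-0.034,0],"fingers":1},{"delta_rot":[0,0,0],"xyz":[0.01,-0.046,0],"fingers":1},{"delta_rot":[0,0,0],"xyz":[0.013,-0.056,0],"fingers":1},{"delta_rot":[0,0,0],"xyz":[0.014,-0.062,0],"fingers":1},{"delta_rot":[0,0,0],"xyz":[0.014,-0.062,0],"fingers":1},{"delta_rot":[0,0,0],"xyz":[0.014,-0.062,0],"fingers":1}])

```text
t: 3.9
tcp_pos: [0.4493, -0.2708, 0.0399]
eef_rot: [0.001, -0.113, 0.994, -0.001]
force: [0.7, -2.7, 5.2]
finger_gap: 0.0121
finger_force: 15.0
```

Emit:
jog_arm(deltas=[{"delta_rot":[0,0,0],"xyz":[0,0,0],"fingers":0},{"delta_rot":[0,0,0],"xyz":[0,0,0],"fingers":0},{"delta_rot":[0,0,0],"xyz":[0,0,0.01],"fingers":0},{"delta_rot":[0,0,0],"xyz":[0,0,0.05],"fingers":0},{"delta_rot":[0,0,0],"xyz":[0,0,0.1],"fingers":0},{"delta_rot":[0,0,0],"xyz":[0,0,0.16],"fingers":0},{"delta_rot":[0,0,0],"xyz":[0,0,0.22],"fingers":0},{"delta_rot":[0,0,0],"xyz":[0,0,0.28],"fingers":0},{"delta_rot":[0,0,0],"xyz":[0,0,0.3],"fingers":0},{"delta_rot":[0,0,0],"xyz":[0,0,0.3],"fingers":0}])

```text
t: 4.9
tcp_pos: [0.4487, -0.2698, 0.2822]
eef_rot: [0.003, -0.113, 0.994, -0.001]
force: [0.2, 0.2, -0.9]
finger_gap: 0.0435
finger_force: 0.0
```

Run:
```python
from h import *
im=grab('side','s3');hsv=cv2.cvtColor(im[240:280,290:360],cv2.COLOR_RGB2HSV)
m=cv2.inRange(hsv,(105,120,40),(130,255,255));v,u=np.nonzero(m);print(u.mean()+290,v.mean()+240,len(u))
s=np.array([.4182,-.152]);yd=np.array([-.218,.976])
for f in(0,.03,.04,.05): print(f,proj('side',[*(s-(.073+f)*yd),.053]))
o=arm.get_obs();print(o['tcp_pos'],o['eef_rot'],o['joint_pos'])
# basket rim in top
t=cv2.imread('pics/t0.png')
for p in((330,205),(408,177)):print('basket',[ray('top',*p,z).round(3) for z in(0,.1)])
```

```text
336.75 262.875 16
0 (np.float64(320.68301990476886), np.float64(255.41351739993593))
0.03 (np.float64(328.538699739623), np.float64(261.51244431365177))
0.04 (np.float64(331.22690016781144), np.float64(263.59948684664795))
0.05 (np.float64(333.9510861388394), np.float64(265.71446753399135))
[ 0.44783899 -0.26940718  0.27986182] [ 1.13339936e-03 -1.12893696e-01  9.93606425e-01 -3.13572802e-05] [-1.66240704e-01  7.27822727e-02 -2.35795304e-01 -5.93215738e-04
 -1.26002260e+00 -1.17810492e+00]
basket [array([ 0.553, -0.016,  0.   ]), array([ 0.533, -0.013,  0.1  ])]
basket [array([ 0.629, -0.257,  0.   ]), array([ 0.604, -0.235,  0.1  ])]
```

The follower stays back: the grip mask is at (336.8,262.9), which matches about 0.05 travel. Now to the amber sample.

Emit:
jog_arm(deltas=[{"delta_rot":[0,0,0.933],"xyz":[0.095,0.803,0],"fingers":-0.2},{"delta_rot":[0,0,0.933],"xyz":[0.095,0.803,0],"fingers":-0.2},{"delta_rot":[0,0,0.933],"xyz":[0.095,0.803,0],"fingers":-0.2},{"delta_rot":[0,0,0.933],"xyz":[0.095,0.803,0],"fingers":-0.2},{"delta_rot":[0,0,0.933],"xyz":[0.095,0.803,0],"fingers":-0.2},{"delta_rot":[0,0,0.933],"xyz":[0.095,0.803,0],"fingers":-0.2},{"delta_rot":[0,0,0.933],"xyz":[0.095,0.803,0],"fingers":-0.2},{"delta_rot":[0,0,0.933],"xyz":[0.095,0.803,0],"fingers":-0.2},{"delta_rot":[0,0,0.933],"xyz":[0.095,0.803,0],"fingers":-0.2},{"delta_rot":[0,0,0.933],"xyz":[0.095,0.803,0],"fingers":-0.2}])

```text
t: 5.95
tcp_pos: [0.5053, 0.2285, 0.2769]
eef_rot: [0.002, 0.751, -0.661, -0.0]
force: [1.7, -0.3, 0.7]
finger_gap: 0.0525
finger_force: 0.0
```

Emit:
jog_arm(deltas=[{"delta_rot":[0,0,0],"xyz":[0.023,0.179,0],"fingers":-0.2},{"delta_rot":[0,0,0],"xyz":[0.023,0.179,0],"fingers":-0.2},{"delta_rot":[0,0,0],"xyz":[0.023,0.179,-0.1],"fingers":-0.2},{"delta_rot":[0,0,0],"xyz":[0.023,0.179,-0.2],"fingers":-0.2},{"delta_rot":[0,0,0],"xyz":[0.023,0.179,-0.22],"fingers":-0.2},{"delta_rot":[0,0,0],"xyz":[0.023,0.179,-0.22],"fingers":-0.2},{"delta_rot":[0,0,0],"xyz":[0.023,0.179,-0.22],"fingers":-0.2}])

```text
t: 6.65
tcp_pos: [0.5213, 0.3669, 0.0953]
eef_rot: [0.007, 0.748, -0.663, -0.0]
force: [-0.2, -0.6, 0.7]
finger_gap: 0.0524
finger_force: 0.0
```

Run:
```python
from h import *
im=grab('side','s4')
cv2.imwrite('pics/c5.png',cv2.resize(im[110:210,200:330,::-1],None,fx=6,fy=6,interpolation=cv2.INTER_CUBIC))
o=arm.get_obs();print(o['tcp_pos'],o['eef_rot'],o['joint_pos'])
p=o['tcp_pos'];
f=lambda q:((np.array(proj('side',q))-[200,110]+.5)*6).round()
print('tcp',f(p),'bar est',f([.5238,.373,.038]),'bar ends',f([.5205,.397,.038]),f([.527,.349,.038]))
```

```text
[0.52318525 0.36816797 0.09912441] [ 3.95087323e-03  7.48623249e-01 -6.62983868e-01  1.08129370e-04] [ 9.17483577e-01  4.08795831e-01 -2.22487848e-01 -4.29506605e-04
 -9.47409721e-01 -7.96043994e-01]
tcp [408. 208.] bar est [414. 296.] bar ends [395. 282.] [433. 310.]
```

View pics/c5.png

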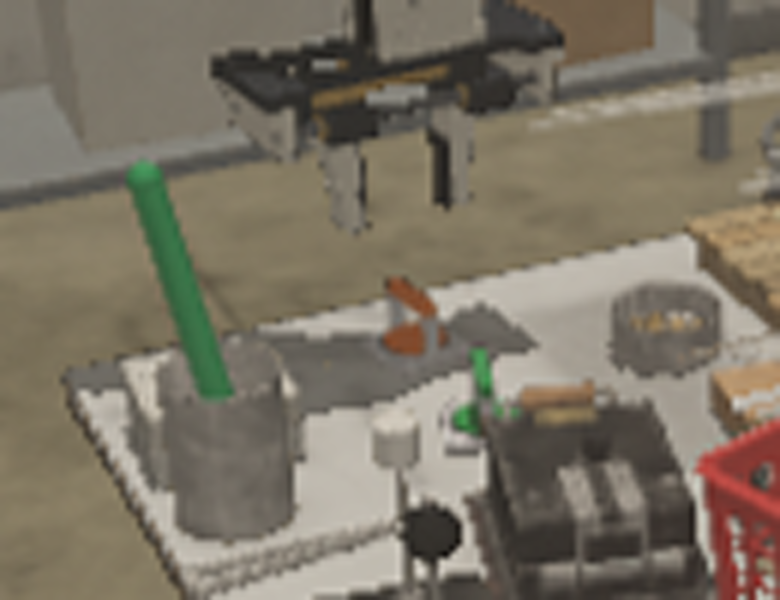

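The orange bar spans crop (388,282)–(434,312), centred at (411,297), which agrees with the estimate. Descend and grip.

Emit:
jog_arm(deltas=[{"delta_rot":[0,0,0],"xyz":[0.001,0.005,-0.04],"fingers":-0.2},{"delta_rot":[0,0,0],"xyz":[0.001,0.005,-0.075],"fingers":-0.2},{"delta_rot":[0,0,0],"xyz":[0.001,0.005,-0.097],"fingers":-0.2},{"delta_rot":[0,0,0],"xyz":[0.001,0.005,-0.097],"fingers":-0.2},{"delta_rot":[0,0,0],"xyz":[0.001,0.005,-0.097],"fingers":1},{"delta_rot":[0,0,0],"xyz":[0.001,0.005,-0.097],"fingers":1},{"delta_rot":[0,0,0],"xyz":[0.001,0.005,-0.097],"fingers":1},{"delta_rot":[0,0,0],"xyz":[0.001,0.005,-0.097],"fingers":1},{"delta_rot":[0,0,0],"xyz":[0.001,0.005,-0.097],"fingers":1}], grip_force=20)

```text
t: 7.6
tcp_pos: [0.526, 0.3742, 0.0256]
eef_rot: [-0.0, 0.749, -0.663, -0.0]
force: [-1.1, -0.4, -0.6]
finger_gap: 0.0181
finger_force: 0.0
```

Emit:
jog_arm(deltas=[{"delta_rot":[0,0,0],"xyz":[0,0,0],"fingers":1},{"delta_rot":[0,0,0],"xyz":[0,0,0],"fingers":1},{"delta_rot":[0,0,0],"xyz":[0,0,0],"fingers":1},{"delta_rot":[0,0,0],"xyz":[0,0,0],"fingers":1}])

```text
t: 8.0
tcp_pos: [0.5258, 0.3741, 0.0252]
eef_rot: [-0.0, 0.749, -0.663, 0.0]
force: [-2.0, -0.6, 4.1]
finger_gap: 0.0098
finger_force: 20.0
```

Run:
```python
from h import *
o=arm.get_obs();print(o['tcp_pos'],o['eef_rot'],o['force'],o['finger_gap'],o['finger_force'])
```

```text
[0.52584748 0.37407431 0.02519977] [-4.05162463e-05  7.48611316e-01 -6.63009122e-01  3.50872834e-05] [-1.96941415 -0.57912628  4.14886476] 0.009793993267642844 19.978052079677582
```

Emit:
jog_arm(deltas=[{"delta_rot":[0,0,0],"xyz":[0,0,0.02],"fingers":1},{"delta_rot":[0,0,0],"xyz":[0,0,0.06],"fingers":1},{"delta_rot":[0,0,0],"xyz":[0,0,0.11],"fingers":1},{"delta_rot":[0,0,0],"xyz":[0,0,0.16],"fingers":1},{"delta_rot":[0,0,0],"xyz":[0,0,0.21],"fingers":1},{"delta_rot":[0,0,0],"xyz":[0,0,0.26],"fingers":1},{"delta_rot":[0,0,0],"xyz":[0,0,0.31],"fingers":1},{"delta_rot":[0,0,0],"xyz":[0,0,0.34],"fingers":1},{"delta_rot":[0,0,0],"xyz":[0,0,0.34],"fingers":1}])

```text
t: 8.9
tcp_pos: [0.5271, 0.375, 0.3014]
eef_rot: [-0.003, 0.749, -0.663, 0.0]
force: [-0.0, -0.5, -0.7]
finger_gap: 0.01
finger_force: 20.0
```

Emit:
jog_arm(deltas=[{"delta_rot":[0,0,0.063],"xyz":[-0.01,-0.05,0],"fingers":1},{"delta_rot":[0,0,0.063],"xyz":[-0.02,-0.1,0],"fingers":1},{"delta_rot":[0,0,0.063],"xyz":[-0.03,-0.15,0],"fingers":1},{"delta_rot":[0,0,0.063],"xyz":[-0.04,-0.2,0],"fingers":1},{"delta_rot":[0,0,0.063],"xyz":[-0.05,-0.25,0],"fingers":1},{"delta_rot":[0,0,0.063],"xyz":[-0.06,-0.3,0],"fingers":1},{"delta_rot":[0,0,0.063],"xyz":[-0.07,-0.35,0],"fingers":1},{"delta_rot":[0,0,0.063],"xyz":[-0.08,-0.4,0],"fingers":1},{"delta_rot":[0,0,0.063],"xyz":[-0.09,-0.45,0],"fingers":1},{"delta_rot":[0,0,0.063],"xyz":[-0.1,-0.5,0],"fingers":1}])

```text
t: 9.9
tcp_pos: [0.4448, -0.0274, 0.2962]
eef_rot: [0.0, 0.781, -0.625, -0.0]
force: [1.1, -0.5, -0.6]
finger_gap: 0.0096
finger_force: 20.0
```

Run:
```python
from h import *
o=arm.get_obs();print(o['tcp_pos'],o['eef_rot'],o['force'],o['finger_gap'],o['finger_force'])
```

```text
[ 0.44475841 -0.02742627  0.2961581 ] [ 2.01942157e-04  7.80539360e-01 -6.25106511e-01 -3.43085509e-04] [ 1.14975462 -0.46269643 -0.61587626] 0.009569694381695143 19.976816475391388
```

Emit:
jog_arm(deltas=[{"delta_rot":[0,0,0],"xyz":[-0.01,-0.055,0],"fingers":1},{"delta_rot":[0,0,0],"xyz":[-0.02,-0.11,-0.03],"fingers":1},{"delta_rot":[0,0,0],"xyz":[-0.03,-0.15,-0.08],"fingers":1},{"delta_rot":[0,0,0],"xyz":[-0.03,-0.168,-0.13],"fingers":1},{"delta_rot":[0,0,0],"xyz":[-0.03,-0.168,-0.18],"fingers":1},{"delta_rot":[0,0,0],"xyz":[-0.03,-0.168,-0.22],"fingers":1},{"delta_rot":[0,0,0],"xyz":[-0.03,-0.168,-0.22],"fingers":1},{"delta_rot":[0,0,0],"xyz":[-0.03,-0.168,-0.22],"fingers":1}])

```text
t: 10.7
tcp_pos: [0.4217, -0.1605, 0.1211]
eef_rot: [0.001, 0.781, -0.625, -0.0]
force: [0.2, 0.1, -1.1]
finger_gap: 0.0098
finger_force: 20.0
```

Run:
```python
from h import *
im=grab('side','s5')
cv2.imwrite('pics/c6.png',cv2.resize(im[190:310,260:380,::-1],None,fx=5,fy=5,interpolation=cv2.INTER_CUBIC))
o=arm.get_obs();p=o['tcp_pos'];print(p,o['eef_rot'],o['finger_gap'])
f=lambda q:((np.array(proj('side',q))-[260,190]+.5)*5).round()
s=np.array([.4182,-.152]);yd=np.array([-.218,.976]);xd=np.array([.976,.218])
print('pins',[(a,b,f([*(s+a*xd+b*yd),.023])) for a in(-.033,.033) for b in(-.015,.015)])
z=p[2]-.025+.008
print('carrier top corners',[f([*(p[:2]+a*xd+b*yd),z]) for a in(-.025,.025) for b in(-.025,.025)])
print('bar ends',[f([*(p[:2]+b*yd),p[2]+.013]) for b in(-.024,.024)])
```

```text
[ 0.42269542 -0.16039884  0.12209796] [-1.53223690e-04  7.80636680e-01 -6.24984863e-01  5.21257867e-04] 0.009678854789923993
pins [(-0.033, -0.015, array([185., 345.])), (-0.033, 0.015, array([151., 316.])), (0.033, -0.015, array([284., 293.])), (0.033, 0.015, array([249., 266.]))]
carrier top corners [array([220., 228.]), array([160., 182.]), array([298., 189.]), array([237., 146.])]
bar ends [array([258., 158.]), array([199., 116.])]
```

View pics/c6.png

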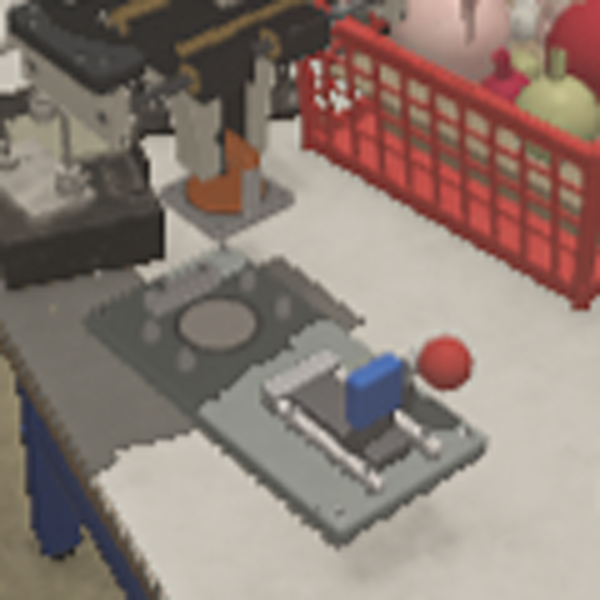

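The sample hangs level and square to the stage, with its near corner at (220,236) and side corners at (162,195) and (296,198). The pins at (151,320), (186,350), (249,272) and (284,298) match the predictions. I'll average the TCP reading before lowering.

Run:
```python
from h import *
P=[]
for i in range(10): arm.grab_frame('side');P.append(arm.get_obs()['tcp_pos'])
P=np.array(P);m=P.mean(0);print(m,P.std(0))
s=np.array([.4182,-.152]);yd=np.array([-.218,.976])
print('delta units',(np.append(s-.010*yd,.0385)-m)/.8)
```

```text
[ 0.42258153 -0.16025126  0.12204938] [4.51809529e-04 4.98802223e-05 5.05606969e-04]
delta units [-0.00275191 -0.00188593 -0.10443672]
```

Emit:
jog_arm(deltas=[{"delta_rot":[0,0,0],"xyz":[-0.0027,-0.0019,0],"fingers":1},{"delta_rot":[0,0,0],"xyz":[-0.0027,-0.0019,-0.04],"fingers":1},{"delta_rot":[0,0,0],"xyz":[-0.0027,-0.0019,-0.075],"fingers":1},{"delta_rot":[0,0,0],"xyz":[-0.0027,-0.0019,-0.09],"fingers":1},{"delta_rot":[0,0,0],"xyz":[-0.0027,-0.0019,-0.098],"fingers":1},{"delta_rot":[0,0,0],"xyz":[-0.0027,-0.0019,-0.104],"fingers":1},{"delta_rot":[0,0,0],"xyz":[-0.0027,-0.0019,-0.104],"fingers":1},{"delta_rot":[0,0,0],"xyz":[-0.0027,-0.0019,-0.104],"fingers":1}])

```text
t: 12.05
tcp_pos: [0.4201, -0.1619, 0.0383]
eef_rot: [-0.0, 0.78, -0.625, 0.0]
force: [-1.2, 0.1, -0.3]
finger_gap: 0.0097
finger_force: 20.0
```

Run:
```python
from h import *
im=grab('side','s6')
cv2.imwrite('pics/c7.png',cv2.resize(im[210:290,265:345,::-1],None,fx=7,fy=7,interpolation=cv2.INTER_CUBIC))
o=arm.get_obs();p=o['tcp_pos'];print(p,o['eef_rot'],o['finger_gap'],o['force'],o['torque'])
```

```text
[ 0.42013116 -0.16189973  0.03836387] [-3.68227942e-04  7.80466147e-01 -6.25197778e-01  4.42286738e-04] 0.00986016237811908 [-0.03533537 -0.04352892  0.20576369] [ 0.055905   -0.05051755  0.00847165]
```

View pics/c7.png

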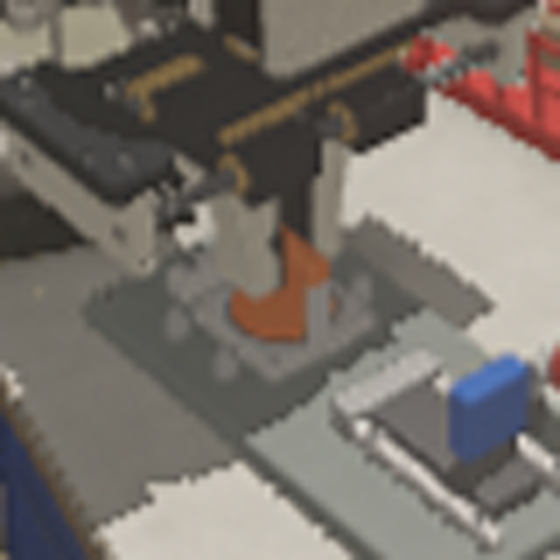

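The carrier sits just above the plate between the pins, with no contact force. Lower the last bit and release.

Emit:
jog_arm(deltas=[{"delta_rot":[0,0,0],"xyz":[0,0,-0.001],"fingers":1},{"delta_rot":[0,0,0],"xyz":[0,0,-0.002],"fingers":1},{"delta_rot":[0,0,0],"xyz":[0,0,-0.002],"fingers":1}])

```text
t: 12.4
tcp_pos: [0.4201, -0.1619, 0.0371]
eef_rot: [-0.0, 0.781, -0.625, 0.0]
force: [-2.9, 2.5, 10.6]
finger_gap: 0.0098
finger_force: 20.0
```

Emit:
jog_arm(deltas=[{"delta_rot":[0,0,0],"xyz":[0,0,-0.002],"fingers":0.3},{"delta_rot":[0,0,0],"xyz":[0,0,-0.002],"fingers":0.3},{"delta_rot":[0,0,0],"xyz":[0,0,-0.002],"fingers":0.3},{"delta_rot":[0,0,0],"xyz":[0,0,-0.002],"fingers":0.3},{"delta_rot":[0,0,0],"xyz":[0,0,0.01],"fingers":0.3},{"delta_rot":[0,0,0],"xyz":[0,0,0.04],"fingers":0.3},{"delta_rot":[0,0,0],"xyz":[0,0,0.09],"fingers":0.3},{"delta_rot":[0,0,0],"xyz":[0,0,0.12],"fingers":0.3},{"delta_rot":[0,0,0],"xyz":[0,0,0.12],"fingers":0.3}])

```text
t: 13.3
tcp_pos: [0.4221, -0.1621, 0.1363]
eef_rot: [-0.002, 0.781, -0.625, 0.003]
force: [0.1, 0.3, -0.4]
finger_gap: 0.0308
finger_force: 0.0
```

Run:
```python
from h import *
im=grab('side','s7')
cv2.imwrite('pics/c8.png',cv2.resize(im[210:290,265:345,::-1],None,fx=7,fy=7,interpolation=cv2.INTER_CUBIC))
o=arm.get_obs();p=o['tcp_pos'];print(p,o['eef_rot'],o['finger_gap'],o['force'],o['t'],o['joint_pos'])
```

```text
[ 0.42090364 -0.16186032  0.13442113] [-0.00151607  0.78047159 -0.62518697  0.00174537] 0.030433467762833732 [-0.02131048  0.15807783 -1.26156792] 13.35 [ 7.23355471e-02  6.96519092e-02 -5.96564405e-01  1.91818435e-04
 -8.99958691e-01  1.47595469e-01]
```

View pics/c8.png

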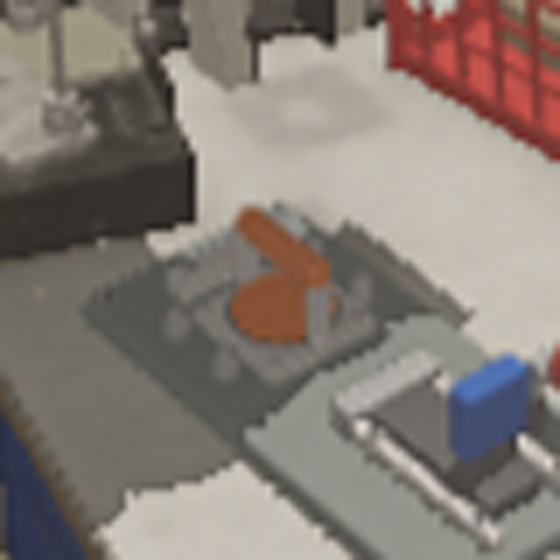

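The amber sample stands flat between the pins (crop (280,310)) and the follower is still back, with its grip at (490,405). I'll go behind the grip with shut fingers.

Emit:
jog_arm(deltas=[{"delta_rot":[0,0,0],"xyz":[0.012,-0.055,0],"fingers":1},{"delta_rot":[0,0,0],"xyz":[0.025,-0.11,0],"fingers":1},{"delta_rot":[0,0,0],"xyz":[0.0375,-0.173,0],"fingers":1},{"delta_rot":[0,0,0],"xyz":[0.0375,-0.173,0],"fingers":1},{"delta_rot":[0,0,0],"xyz":[0.0375,-0.173,0],"fingers":1},{"delta_rot":[0,0,0],"xyz":[0.0375,-0.173,0],"fingers":1}])

```text
t: 13.95
tcp_pos: [0.4488, -0.2998, 0.1314]
eef_rot: [0.0, 0.78, -0.625, -0.001]
force: [0.1, 0.3, 0.3]
finger_gap: 0.0006
finger_force: 0.0
```

Emit:
jog_arm(deltas=[{"delta_rot":[0,0,0],"xyz":[0,0,-0.04],"fingers":1},{"delta_rot":[0,0,0],"xyz":[0,0,-0.08],"fingers":1},{"delta_rot":[0,0,0],"xyz":[0,0,-0.11],"fingers":1},{"delta_rot":[0,0,0],"xyz":[0,0,-0.121],"fingers":1},{"delta_rot":[0,0,0],"xyz":[0,0,-0.121],"fingers":1},{"delta_rot":[0,0,0],"xyz":[0,0,-0.121],"fingers":1}])

```text
t: 14.55
tcp_pos: [0.4505, -0.3, 0.0364]
eef_rot: [-0.0, 0.781, -0.625, 0.001]
force: [-0.4, -0.9, 0.5]
finger_gap: 0.0006
finger_force: 0.0
```

Emit:
jog_arm(deltas=[{"delta_rot":[0,0,0],"xyz":[-0.002,0.009,0],"fingers":1},{"delta_rot":[0,0,0],"xyz":[-0.004,0.018,0],"fingers":1},{"delta_rot":[0,0,0],"xyz":[-0.006,0.026,0],"fingers":1},{"delta_rot":[0,0,0],"xyz":[-0.0075,0.034,0],"fingers":1},{"delta_rot":[0,0,0],"xyz":[-0.0095,0.042,0],"fingers":1},{"delta_rot":[0,0,0],"xyz":[-0.011,0.048,0],"fingers":1},{"delta_rot":[0,0,0],"xyz":[-0.012,0.053,0],"fingers":1},{"delta_rot":[0,0,0],"xyz":[-0.012,0.053,0],"fingers":1},{"delta_rot":[0,0,0],"xyz":[-0.012,0.053,0],"fingers":1},{"delta_rot":[0,0,0],"xyz":[-0.012,0.053,0],"fingers":1}])

```text
t: 15.55
tcp_pos: [0.4401, -0.258, 0.0353]
eef_rot: [0.0, 0.78, -0.625, -0.0]
force: [0.1, -0.3, -0.3]
finger_gap: 0.0001
finger_force: 0.0
```

Emit:
jog_arm(deltas=[{"delta_rot":[0,0,0],"xyz":[0.002,-0.01,0],"fingers":1},{"delta_rot":[0,0,0],"xyz":[0.002,-0.01,0.05],"fingers":1},{"delta_rot":[0,0,0],"xyz":[0.002,-0.01,0.1],"fingers":1},{"delta_rot":[0,0,0],"xyz":[0.002,-0.01,0.16],"fingers":1},{"delta_rot":[0,0,0],"xyz":[0.002,-0.01,0.22],"fingers":1},{"delta_rot":[0,0,0],"xyz":[0.002,-0.01,0.28],"fingers":1},{"delta_rot":[0,0,0],"xyz":[0.002,-0.01,0.3],"fingers":1},{"delta_rot":[0,0,0],"xyz":[0.002,-0.01,0.3],"fingers":1}])

```text
t: 16.35
tcp_pos: [0.4431, -0.267, 0.2789]
eef_rot: [-0.001, 0.78, -0.625, 0.003]
force: [-0.0, 0.6, -0.1]
finger_gap: 0.0005
finger_force: 0.0
```

```bash
cat > chk.py <<'E'
from h import *
s=np.array([.4182,-.152]);yd=np.array([-.218,.976]);xd=np.array([.976,.218])
im=grab('side','s8');hsv=cv2.cvtColor(im[225:285,270:360],cv2.COLOR_RGB2HSV)
for n,lo,hi in(('blue',(105,120,40),(130,255,255)),('orange',(4,130,60),(16,255,255))):
    v,u=np.nonzero(cv2.inRange(hsv,lo,hi));c=(u.mean()+270,v.mean()+225);print(n,c,len(u))
    w=ray('side',*c,.053 if n=='blue' else .03)[:2]-s;print(' stage x,y',w@xd,w@yd)
for f in(.012,.02,.05): print(f,proj('side',[*(s-(.073+f)*yd),.053]))
o=arm.get_obs();print(o['tcp_pos'],o['force'],o['t'])
E
python3 chk.py
python3 - <<'E'
import cv2,numpy as np
# same orange measure on the picture taken before the push, for reference
im=cv2.imread('pics/s7.png')[225:285,270:360];v,u=np.nonzero(cv2.inRange(cv2.cvtColor(im,cv2.COLOR_BGR2HSV),(4,130,60),(16,255,255)));print('before',u.mean()+270,v.mean()+225,len(u))
E
```

```text
blue (np.float64(329.0), np.float64(256.0)) 3
 stage x,y 0.014481627584775898 -0.08805595561273731
orange (np.float64(302.6865671641791), np.float64(248.07462686567163)) 134
 stage x,y 0.00012311008758329688 0.0015046112665359295
0.012 (np.float64(323.78837327110676), np.float64(257.8244256371232))
0.02 (np.float64(325.88577649821025), np.float64(259.4527899874549))
0.05 (np.float64(333.9510861388394), np.float64(265.71446753399135))
[ 0.44208853 -0.26644228  0.27646147] [-0.04006358  0.03684164 -0.7334291 ] 16.4
before 305.2391304347826 249.6159420289855 138
```

Emit:
jog_arm(deltas=[{"delta_rot":[0,0,0],"xyz":[0.02,-0.06,0.03],"fingers":1},{"delta_rot":[0,0,0],"xyz":[0.04,-0.12,0.06],"fingers":1},{"delta_rot":[0,0,0],"xyz":[0.06,-0.18,0.08],"fingers":1},{"delta_rot":[0,0,0],"xyz":[0.08,-0.24,0.08],"fingers":1},{"delta_rot":[0,0,0],"xyz":[0.08,-0.24,0.08],"fingers":1},{"delta_rot":[0,0,0],"xyz":[0.08,-0.24,0.08],"fingers":1}])

```text
t: 17.0
tcp_pos: [0.5053, -0.4602, 0.3351]
eef_rot: [0.0, 0.78, -0.626, -0.003]
force: [-0.1, -0.1, -0.7]
finger_gap: 0.0006
finger_force: 0.0
```

Run:
```python
from h import *
s=np.array([.4182,-.152]);yd=np.array([-.218,.976]);xd=np.array([.976,.218])
R={'side':(225,285,270,360),'top':(205,285,350,450)}
ims={'side0':('side',cv2.imread('pics/s0.png')),'side3':('side',cv2.imread('pics/s3.png')),'side':('side',grab('side','s9')[:,:,::-1]),'top0':('top',cv2.imread('pics/t0.png')),'top':('top',grab('top','t9')[:,:,::-1])}
for k,(n,im) in ims.items():
    a,b,c,d=R[n];hsv=cv2.cvtColor(np.ascontiguousarray(im[a:b,c:d]),cv2.COLOR_BGR2HSV)
    for m,lo,hi,z in(('blue',(105,100,25),(130,255,255),.055),('orange',(4,130,60),(18,255,255),.03)):
        v,u=np.nonzero(cv2.inRange(hsv,lo,hi))
        if len(u)<5: continue
        p=(u.mean()+c,v.mean()+a);w=ray(n,*p,z)[:2]-s
        e=''
        if m=='orange': 
            V=np.array([ray(n,i+c,j+a,.044)[:2] for i,j in zip(u,v)]);e=cv2.fitLine(V.astype(np.float32),cv2.DIST_L2,0,.01,.01).ravel()[:2]
        print(k,m,np.round(p,1),len(u),'stage x,y mm',np.round([w@xd*1e3,w@yd*1e3],1),e)
print(arm.get_obs()['force'],arm.get_obs()['tcp_pos'])
```

```text
side0 blue [320.8 256.7] 77 stage x,y mm [ -4.5 -78.7] 
side3 blue [334.5 267.7] 105 stage x,y mm [  -5.2 -130.9] 
side blue [324.4 259.8] 100 stage x,y mm [ -5.4 -93.5] 
side orange [302.8 248. ] 138 stage x,y mm [0.6 1.7] [0.8873856 0.461028 ]
top0 blue [406.7 239.2] 23 stage x,y mm [  0.5 -75.6] 
top0 orange [401.6 226.6] 9 stage x,y mm [ 40.8 -77.6] [0.01593005 0.9998731 ]
top orange [381.9 245.6] 155 stage x,y mm [ 2.8 -6.9] [ 0.6698105  -0.74253213]
[-0.36491253  0.10556292  0.84806831] [ 0.50511415 -0.45806494  0.33681211]
```

Run:
```python
from h import *
s=np.array([.4182,-.152]);yd=np.array([-.218,.976]);xd=np.array([.976,.218])
W=[]
for f in('s7','s9'):
    im=cv2.imread(f'pics/{f}.png')[225:285,270:325];v,u=np.nonzero(cv2.inRange(cv2.cvtColor(im,cv2.COLOR_BGR2HSV),(4,130,60),(16,255,255)))
    W.append(ray('side',u.mean()+270,v.mean()+225,.03)[:2])
d=W[1]-W[0];print('sample shift mm x,y',d@xd*1e3,d@yd*1e3)
t=cv2.imread('pics/t9.png');h=cv2.cvtColor(t[230:262,362:395],cv2.COLOR_BGR2HSV)
m=cv2.inRange(h,(4,150,60),(18,255,255));k,l,S,c=cv2.connectedComponentsWithStats(m);i=1+S[1:,4].argmax()
w=ray('top',c[i][0]+362,c[i][1]+230,.03)[:2]-s;print(S[i],c[i],'top x,y mm',w@xd*1e3,w@yd*1e3)
h=cv2.cvtColor(t[205:285,350:450],cv2.COLOR_BGR2HSV);v,u=np.nonzero(cv2.inRange(h,(100,60,25),(130,255,255)))
print(len(u));w=ray('top',u.mean()+350,v.mean()+205,.06)[:2]-s;print('blue top',w@xd*1e3,w@yd*1e3)
for g in(('s3','s9'),('s0','s9')):
    pass
```

```text
sample shift mm x,y 0.4187837194745412 9.60059881092106
[12 12 15  8 78] [17.83333333 15.37179487] top x,y mm 5.021984833678058 -1.377162688492297
27
blue top -0.614616011281318 -85.99918254583282
```

```bash
python3 -c "
from station import arm
print(arm.hand_in())"
```

```text
the job is handed in; nothing more can be done
None
```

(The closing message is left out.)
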